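# Fit the tube carousel onto its mixer spindle

## Task

Pick up the white tube carousel by its square hub, hold it level and lower it over the steel rod of the mixer stand; do not let it drop down the rod. When it comes to rest on the stand's drive pins, turn it gently about the rod under light pressure until the notches underneath find the pins and it sinks fully home, lying flat on the drive plate's low seat pads, then let go of it. Never push it hard against the stand (at most about 25 N), and leave the other things on the desk where they are.

Things in the scene. Friction and masses are not known exactly. Their poses are not given: they have to be found in the camera images.
- carousel: loose white plastic tube carousel, 225 to 375 g: disc 100 mm across with eight short tube cups on it and a square hub 34x34 mm in its middle. Origin: centre of the underside; z up along the bore, x and y square to the hub's flats. Heights from the origin: teeth 0-6 mm, disc 6-12, cups to 24, hub 0-70; grip the hub across opposite flats at 40 to 70 mm. A 15 mm round bore runs right through the hub
- hub_top (a point): centre of the bore's mouth on top of the hub, 70 mm above the carousel's origin. Underneath, the ring of teeth leaves four open radial notches about 11 mm wide at radius 36 mm, below the hub's four corners: at 45, 135, 225 and 315 degrees from the carousel's x axis
- stand: mixer stand fixed to the desk: grey housing 112 mm across, upright fixed steel rod 12 mm thick with rounded tip; round it a stiff aluminium drive plate 98 mm across (0.6 N m to turn) with four pins on top, 7 mm thick, 90 degrees apart at radius 36 mm, and four low rubber seat pads. The plate's angle is unknown, not reported. Origin: centre of the housing's underside, on the rod's axis
- seat (a point): on the rod's axis at the height of the drive plate's seat pads, 40 mm above the desk; the plate is buffered and gives about 1 mm per 8 N. The carousel's origin comes here when home; riding on the pins it is 5.5 mm higher. Notches meet pins (play 3 degrees either way) once in 90 degrees of turn, so a sweep of 45 degrees to each side finds them
- rod_tip (a point): top end of the rod, 135 mm above the desk and 95 mm above the seat
- lancets: bystander: small carton 60x90x45 mm, origin centre of underside
- fluid: bystander: small upright white bottle with blue cap, 30x30x72 mm, origin centre of underside
- glue: bystander: upright yellow glue stick with green cap, 24x24x96 mm, origin centre of underside
- eraser_l: bystander: blue and white eraser 20x42x11 mm, lying, origin centre of underside
- pen: bystander: yellow and blue ball pen 12x149x10 mm, lying, origin centre of underside

How it is judged (in metres and radians):
On the way, in this order (a step that is already met when the one before it is completed fails the run):
1. the carousel is threaded squarely on the rod, its underside at least 20 mm below the rod's tip (horizontal distance between carousel and seat below 0.004 m and z of carousel in the frame of seat below 0.075 m and angle between carousel's own z axis and vertical below 0.08 rad), for 0.1 s.
2. it is fully home on the drive plate, pins in notches (horizontal distance between carousel and seat below 0.003 m and z of carousel in the frame of seat below 0.002 m and angle between carousel's own z axis and vertical below 0.03 rad), for 0.2 s.
At the end, for the whole second after the job is handed in: the carousel lies flat and still on the drive plate with the rod through its bore: origin within 2 mm of the seat's height and 3 mm of its axis, tilt under 0.03 rad, released (all of step 2 and linear speed of carousel below 0.02 m/s and contact force between the fingers and carousel below 0.1 N); the robot touches nothing.
It fails at once if the carousel is pushed against the stand with more than 30 N (contact force between carousel and stand above 30 N).
It fails at once if the carousel is dropped down the rod (faster than 0.45 m/s on the rod) (horizontal distance between carousel and seat below 0.005 m and z of carousel in the frame of seat below 0.095 m and linear speed of carousel above 0.45 m/s).
It fails at once if a bystander is moved by more than 40 mm (distance of any of lancets, fluid, glue, eraser_l, pen from where it was at the start of the episode above 0.04 m).
It also fails if it takes over 72 s, if anything falls off the work surface, if the arm or the gripper's body presses on something with over 40 N, if the wrist force passes 120 N, or if a joint passes its speed limit or range.

## Robot

A 7-joint arm with a two-finger parallel gripper is mounted at the origin on a cart in front of the work surface, level with it; the furniture and walls round the work are solid. World frame = base frame: x ahead of the robot, y to its left, z up, the work surface at z = 0. Lengths are in mm, angles in rad, forces in N, time in s.
With the tool pointing down it reaches from about 400 to 875 mm from the base axis. Payload 4.4 kg.
Tool frame: the origin (TCP) lies midway between the tips of the shut fingers; the grasp point (between the pads) lies 19 mm behind it; z points along the fingers, y is the line along which they close (so a half turn about z gives the same grasp; the last joint's range is limited). The gripper opens to 85 mm and grips with 20 to 120 N. Pads are 22 mm wide; open, the fingers measure 114 mm over their backs; the gripper's body (76 mm by 85 mm) begins 54 mm behind the grasp point. The pads swing forward as they close: fully open they stand 13 mm farther back than shut.
Start: joints at [1.241, 0.628, 0.038, 1.517, -0.027, 0.996, -0.02], TCP at [169.516, -627.521, 231.313] pointing down, gripper open.
Joint ranges: [-3.06, 3.06], [-0.37, 2.12], [-1.25, 1.32], [0.18, 2.47], [-1.1, 4.24], [0.23, 1.98], [-2.94, 2.94]. Speed limits (rad/s): [2.57, 2.57, 3.14, 3.14, 3.14, 3.14, 3.14].

## Interface

Orientations are given as [roll, pitch, yaw] about the fixed x, y, z axes, in that order (R = Rz(yaw) Ry(pitch) Rx(roll)).
In Python, from cell import telemetry, eyes, ctrl, finder gives the robot as it stands.
- The arm moves only by the tool move_arm, never from a script. Its argument "steps" is a list of rows, each a list of 7 numbers: the turn, a rotation vector about the world's x, y, z in degrees, then the shift along the world's x, y, z in m, then the finger opening in m, from 0 to 0.0854. A call has 1 to 5 rows; each row shifts and turns the commanded pose from where the row before left it; what a row does not reach is not made up. A row lasts 1/10 s, in which the tool goes at most 50 mm and 8.59 degrees, less where a joint would pass 70% of its speed; a pose out of reach is approached as far as the arm can. A call with a gripper value outside its range is refused whole. The fingers move at their own pace and stop on an object; the grip force is fixed at half the most. Time passes only in rows, so rows that do not move let the fingers close. It gives the time, the measured TCP pose, the force, the opening and the grip force at its end, in the units of the state.
- telemetry.read_state(): the state, without advancing time (a new reading comes with each control period).
- eyes.get_image(name): name is "scene" or "side" or "wrist"; returns (picture, depth): 400x640x3 uint8, blue, green, red; 400x640 float32, mm along the optical axis (not along the pixel's ray), 0 where there is no reading.
- eyes.calibration(name): a dict with "fx", "fy", "cx", "cy" (pixels), "distortion" ([k1, k2, p1, p2, k3] as OpenCV has them; the pictures are not rectified), "position" and "attitude" of the camera in the world. Camera axes: x right, y down, z forward; pixel columns grow to the right and rows downward; lengths in mm; the calibration is good to about 2 mm. A picture is of the moment at which its call begins: read the wrist's pose just before it. calibration takes no time and is no camera call; for the wrist camera it gives the pose at the moment of the call.
- ctrl.finish_job(): hands the job in; it is judged then, once.
Trained networks look in the newest picture that a camera, given by its name, has taken for a name from the list of things; names that differ only in an ending like _2 or _b are one class to them, and where a whole thing is asked for, a point or a joint stands for the part that bears it (a point fixed in the world has none). Each returns a list of dicts, best first, with "confidence" (0 to 1); they miss things now and then, are a little off and sometimes report something else, mostly with a low value. They report only what shows in the picture. A call takes as long as a camera call.
- finder.boxes_of(camera, name): "location" ([x, y, z] in mm, in the coordinates of the camera as it stood for that picture, good to about 4 mm: the middle of the surface that is visible of it).
- finder.cut_out(camera, name): "mask" (400x640 bool, what is visible of it).
- finder.pinpoint(camera, name): "location" ([x, y, z] in mm, in the coordinates of the camera as it stood for that picture, good to about 4 mm: a listed point, or the origin of a listed thing).
The state is a dict: "clock": time; "qpos": joint angles; "qd": joint speeds; "tau": joint torques, N m; "eef_pos": TCP position; "tool_rot": TCP orientation; "force": force on the tool from outside, world axes, zero at the start; "torque": the same for the moment, N m; "width": finger opening in mm; "gripper_force": force on a finger pad.
Only numpy, scipy, OpenCV 4.12 (cv2) and the standard library are available. Lean on these libraries where they do the work, as an engineer would, in place of code of your own. Each camera call takes 0.05 s, during which the arm holds its last target. There are 200 camera calls.

## Working session

There is one attempt and no reset: what is moved stays moved. The work goes in short steps, Python scripts to look and compute and a tool call to move; the robot and the scene stay as the last step left them, time stands still between calls to the robot, and variables do not carry over. Pictures are saved under pics/ and viewed, at most 10 in all, crops included, and the job is handed in when it is done.

Besides the shell and the picture viewer there is one more tool, called after ">>>" by a JSON object that holds its "fn" and its "kwargs", one argument or row to a line. move_arm: Moves the arm, as the interface text tells. Its arguments: {"type":"object","properties":{"steps":{"type":"array"}},"required":["steps"]}

```bash
mkdir -p pics
cat > h.py <<'E'
from cell import telemetry, eyes, ctrl, finder
import numpy as np, cv2
from scipy.spatial.transform import Rotation as R
def cam(n):
    c=eyes.calibration(n); a=np.array(c["attitude"],float)
    M=a if a.shape==(3,3) else R.from_euler('xyz',a).as_matrix()
    return c,M,np.array(c["position"],float)
def w(n,p): c,M,t=cam(n); return M@np.array(p)+t
def cloud(n,d,mask=None):
    c,M,t=cam(n); K=np.array([[c["fx"],0,c["cx"]],[0,c["fy"],c["cy"]],[0,0,1]])
    v,u=np.nonzero((d>0)&(mask if mask is not None else True))
    p=cv2.undistortPoints(np.c_[u,v].astype(float)[:,None],K,np.array(c["distortion"],float))[:,0]
    z=d[v,u]; return (np.c_[p*z[:,None],z])@M.T+t,u,v
E
python3 - <<'E'
from h import *
np.set_printoptions(precision=1,suppress=True)
s=telemetry.read_state();print(s)
ims=[]
for n in("scene","side"):
    im,d=eyes.get_image(n);cv2.imwrite(f"pics/{n}0.png",im);print(n,eyes.calibration(n))
    for nm in("carousel","hub_top","seat","rod_tip"):
        for r in finder.pinpoint(n,nm)[:1]:print(nm,w(n,r["location"]),r["confidence"])
    for nm in("stand","lancets","fluid","glue","eraser_l","pen"):
        for r in finder.pinpoint(n,nm)[:1]:print(nm,w(n,r["location"]),r["confidence"])
E
```

```text
{'clock': 0.0, 'qpos': array([ 1.2,  0.6,  0. ,  1.5, -0. ,  1. , -0. ]), 'qd': array([ 0., -0., -0.,  0.,  0.,  0., -0.]), 'tau': array([ -0. , -56.3,   1.2, -19.3,   0. ,   0. ,   0. ]), 'eef_pos': array([ 169.4, -626.9,  230.4]), 'tool_rot': array([-3.1,  0. ,  0.3]), 'force': array([ 0.7, -0.2,  0.4]), 'torque': array([-0.,  0., -0.]), 'gripper_force': 0.0, 'width': 85.23652365422997}
scene {'fx': 506.1428151125363, 'fy': 506.1428151125363, 'cx': 329.90535199462425, 'cy': 196.92822035423256, 'distortion': array([-0.1,  0. ,  0. ,  0. ,  0. ]), 'position': array([-350.9,  388.4, 1305.8]), 'attitude': array([-2.4, -0. , -2. ])}
carousel [ 529.8 -159.7   -2.5] 0.75
hub_top [ 525.7 -161.4   68.8] 0.74
seat [512.8 157.9  41. ] 0.58
rod_tip [510.7 159.9 137. ] 0.89
stand [511.9 158.4  -1.6] 0.77
lancets [511.4  -0.7  -3.2] 0.71
fluid [ 699.1 -123.5    1.1] 0.55
glue [680.1 230.4   2. ] 0.48
eraser_l [398.9   4.5  -4.5] 0.53
pen [ 481.7 -364.1    3.1] 0.66
side {'fx': 381.09203250181463, 'fy': 381.09203250181463, 'cx': 320.10533330311245, 'cy': 198.39679432955353, 'distortion': array([-0.,  0.,  0.,  0.,  0.]), 'position': array([ 539.6, -920.2,  747.8]), 'attitude': array([-2.2, -0. , -0. ])}
carousel [ 523.8 -159.2   -6.9] 0.79
hub_top [ 518.4 -161.3   66.3] 0.58
seat [506.6 159.6  36. ] 0.8
rod_tip [509.8 158.5 132.5] 0.63
stand [509.5 158.4  -0.5] 0.64
lancets [507.3  -1.9  -3.2] 0.8
fluid [ 693.4 -119.2    0.6] 0.56
glue [673.4 233.9  -0.3] 0.43
eraser_l [395.3   5.6  -2.2] 0.51
pen [ 477.3 -368.2   -1. ] 0.53
```

View pics/scene0.png

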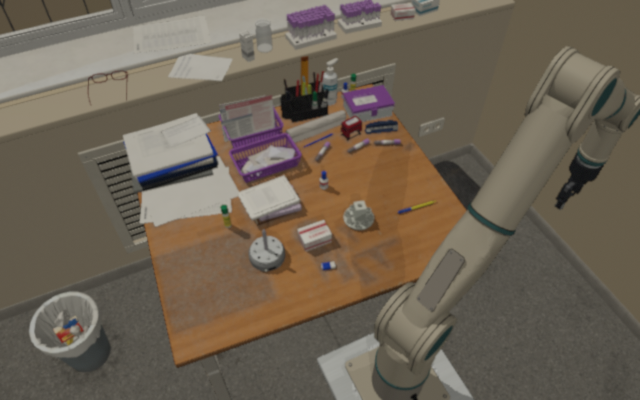

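>>> {"fn": "move_arm", "kwargs": {
  "steps": [
    [0,0,0,0.026,0.034,0,0.085],
    [0,0,0,0.026,0.034,0,0.085],
    [0,0,0,0.026,0.034,0,0.085],
    [0,0,0,0.026,0.034,0,0.085],
    [0,0,0,0.026,0.034,0,0.085]
  ]
}}

```text
clock: 1.6
eef_pos: [300.4, -456.2, 231.5]
tool_rot: [3.141, -0.0, 0.264]
force: [-0.0, -0.8, -0.5]
width: 84.9
gripper_force: 0.0
```

The scene shows the carousel at about pixel (360,214) and the stand at (266,250), with the carton between them at (315,235).

>>> {"fn": "move_arm", "kwargs": {
  "steps": [
    [0,0,0,0.025,0.033,0,0.085],
    [0,0,0,0.025,0.033,0,0.085],
    [0,0,0,0.025,0.033,0,0.085],
    [0,0,0,0.025,0.033,0,0.085],
    [0,0,0,0.025,0.033,0,0.085]
  ]
}}

```text
clock: 2.1
eef_pos: [425.5, -291.2, 231.6]
tool_rot: [3.141, -0.001, 0.264]
force: [0.7, -0.8, -0.4]
width: 84.9
gripper_force: 0.0
```

>>> {"fn": "move_arm", "kwargs": {
  "steps": [
    [0,0,0,0.025,0.033,0,0.085],
    [0,0,0,0.025,0.033,0,0.085],
    [0,0,0,0.025,0.033,0,0.085],
    [0,0,0,0.02,0.027,0,0.085],
    [0,0,0,0,0,0,0.085]
  ]
}}

```text
clock: 2.6
eef_pos: [523.0, -160.6, 231.4]
tool_rot: [-3.139, -0.004, 0.272]
force: [-0.7, 0.3, 0.3]
width: 84.8
gripper_force: 0.0
```

Run:
```python
from h import *
np.set_printoptions(precision=1,suppress=True)
s=telemetry.read_state();print(s["eef_pos"],s["tool_rot"]*180/np.pi,s["force"])
n="wrist"
im,d=eyes.get_image(n);cv2.imwrite("pics/w1.png",im);print(eyes.calibration(n))
for nm in("carousel","hub_top"):
    for r in finder.pinpoint(n,nm)[:1]:print(nm,w(n,r["location"]),r["confidence"])
p,u,v=cloud(n,d)
m=(p[:,2]>58)&(p[:,2]<82)&(np.hypot(p[:,0]-523,p[:,1]+160)<40)
q=p[m];print(m.sum(),np.median(q,0))
r=cv2.minAreaRect(q[:,:2].astype(np.float32));print(r)
```

```text
[ 523.  -160.6  231.4] [-179.9   -0.2   15.6] [-0.7  0.3  0.3]
{'fx': 293.85085202799513, 'fy': 293.85085202799513, 'cx': 320.33393604093527, 'cy': 198.53480365343407, 'distortion': array([-0.,  0.,  0.,  0.,  0.]), 'position': array([ 586.7, -146.4,  373.3]), 'attitude': array([ 2.9,  0. , -1.3])}
carousel [ 517.1 -171.    -2.5] 0.8
hub_top [ 515.5 -171.8   74. ] 0.89
949 [ 518.6 -171.3   69. ]
((517.61279296875, -171.22885131835938), (34.269561767578125, 34.55206298828125), 75.03726196289062)
```

View pics/w1.png

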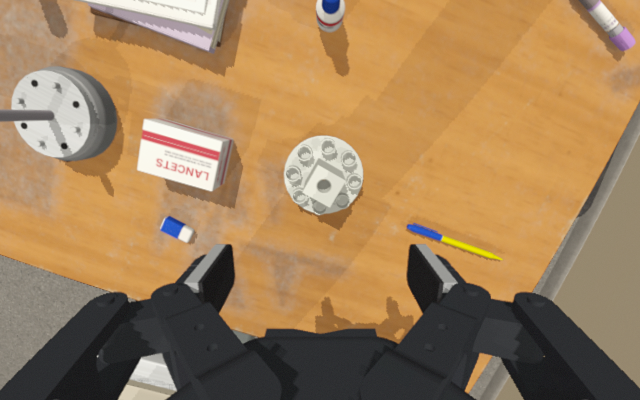

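The hub shows at (324,185) in the wrist view, turned about 30° from the gripper; the stand with its pins is at the left (60,115). I'll turn the tool and look again.

>>> {"fn": "move_arm", "kwargs": {
  "steps": [
    [0,0,-7.7,-0.002,-0.002,0,0.085],
    [0,0,-7.7,-0.001,-0.002,0,0.085],
    [0,0,-7.7,0,-0.001,0,0.085],
    [0,0,-7.5,0,0,0,0.085],
    [0,0,0,0,0,0,0.085]
  ]
}}

```text
clock: 3.25
eef_pos: [515.6, -173.2, 231.4]
tool_rot: [3.14, 0.0, -0.274]
force: [-0.3, -0.9, -0.2]
width: 84.8
gripper_force: 0.0
```

>>> {"fn": "move_arm", "kwargs": {
  "steps": [
    [0,0,0,0,0,-0.03,0.085],
    [0,0,0,0,0,-0.03,0.085],
    [0,0,0,0,0,0,0.085],
    [0,0,0,0,0,0,0.085]
  ]
}}

```text
clock: 3.65
eef_pos: [516.1, -172.3, 171.5]
tool_rot: [3.141, 0.001, -0.27]
force: [1.5, -0.4, -0.1]
width: 84.5
gripper_force: 0.0
```

```bash
cat > look.py <<'E'
from h import *
import sys
np.set_printoptions(precision=2,suppress=True)
s=telemetry.read_state();print(s["eef_pos"],s["tool_rot"]*180/np.pi,s["force"],s["qpos"])
n="wrist"
c0=cam(n)
im,d=eyes.get_image(n);cv2.imwrite("pics/w2.png",im);np.save("d2.npy",d)
p,u,v=cloud(n,d)
x,y=518,-168
m=(p[:,2]>60)&(p[:,2]<80)&(np.hypot(p[:,0]-x,p[:,1]-y)<40)
q=p[m];print(m.sum(),np.median(q,0),cv2.minAreaRect(q[:,:2].astype(np.float32)))
for nm in("carousel","hub_top","rod_tip","seat","stand"):
    for r in finder.pinpoint(n,nm)[:1]:print(nm,w(n,r["location"]),r["confidence"])
for n in("scene",):
    im,d=eyes.get_image(n);p,u,v=cloud(n,d)
    for a,b,lo,hi,rr in((520,-165,60,80,30),(510,160,35,52,55),(510,160,20,38,70),(510,160,60,150,15)):
        m=(p[:,2]>lo)&(p[:,2]<hi)&(np.hypot(p[:,0]-a,p[:,1]-b)<rr); q=p[m]
        if len(q)>3: print(n,lo,len(q),q.mean(0),cv2.minAreaRect(q[:,:2].astype(np.float32)),cv2.minEnclosingCircle(q[:,:2].astype(np.float32)))
E
python3 look.py
```

```text
[ 516.09 -172.31  171.54] [179.99   0.04 -15.46] [ 1.48 -0.36 -0.13] [ 0.18  0.56  0.14  1.88 -0.11  0.71 -1.46]
1418 [ 524.34 -164.58   70.06] ((523.3143310546875, -164.33444213867188), (34.106502532958984, 34.414154052734375), 75.49311828613281)
carousel [ 524.96 -166.46    3.22] 0.6
hub_top [ 523.16 -167.5    72.95] 0.9
rod_tip [515.85 162.14  -1.41] 0.17
seat [513.1  161.53  38.08] 0.82
stand [515.   163.11   1.06] 0.74
scene 60 113 [ 522.18 -160.75   70.06] ((524.072021484375, -161.8397216796875), (35.5781135559082, 41.62244415283203), 77.98558807373047) ((525.9443969726562, -162.95486450195312), 24.344314575195312)
scene 35 612 [510.18 161.63  40.47] ((512.9822387695312, 160.48472595214844), (91.06671905517578, 99.63865661621094), 69.2166748046875) ((512.276123046875, 158.5131072998047), 50.28961181640625)
scene 20 377 [493.62 166.12  31.32] ((507.77130126953125, 160.2470245361328), (106.27976989746094, 107.81285858154297), 8.615199089050293) ((509.7242431640625, 162.15176391601562), 56.7644157409668)
scene 60 53 [509.89 161.27  97.79] ((510.7979431152344, 160.74444580078125), (8.501667022705078, 9.239479064941406), 8.210762023925781) ((510.65869140625, 160.96192932128906), 5.162342071533203)
```

>>> {"fn": "move_arm", "kwargs": {
  "steps": [
    [0,0,0.5,0.007,0.008,-0.02,0.085],
    [0,0,0,0,0,-0.03,0.085],
    [0,0,0,0,0,-0.02,0.085],
    [0,0,0,0,0,0,0.085],
    [0,0,0,0,0,0,0.085]
  ]
}}

```text
clock: 4.5
eef_pos: [523.7, -163.7, 101.7]
tool_rot: [3.141, -0.0, -0.262]
force: [0.3, 0.4, -0.1]
width: 84.9
gripper_force: 0.0
```

```bash
python3 look.py|head -3
```

```text
[ 523.74 -163.67  101.73] [179.99  -0.01 -14.98] [ 0.33  0.37 -0.09] [ 0.18  0.67  0.11  1.92 -0.13  0.56 -1.46]
2648 [ 524.36 -164.74   69.77] ((522.8115234375, -164.4169921875), (34.13274383544922, 35.12937927246094), 75.99046325683594)
carousel [ 520.24 -163.94   -3.64] 0.58
```

View pics/w2.png

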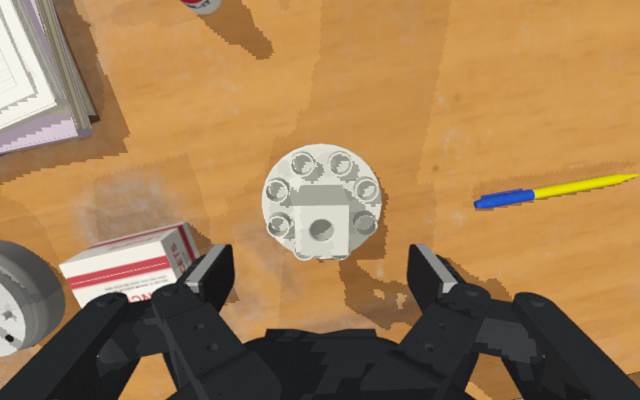

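The hub (322,230) sits centred and square between the fingers. I'll descend and grip.

>>> {"fn": "move_arm", "kwargs": {
  "steps": [
    [0,0,0.5,-0.001,-0.001,-0.025,0.085],
    [0,0,0,0,0,-0.025,0.085],
    [0,0,0,0,0,-0.014,0.085],
    [0,0,0,0,0,0,0.085],
    [0,0,0,0,0,0,0.02]
  ]
}}

```text
clock: 5.35
eef_pos: [522.8, -164.7, 37.6]
tool_rot: [3.141, -0.0, -0.253]
force: [0.8, 0.5, -0.9]
width: 72.4
gripper_force: 0.0
```

>>> {"fn": "move_arm", "kwargs": {
  "steps": [
    [0,0,0,0,0,0,0.02],
    [0,0,0,0,0,0,0.02],
    [0,0,0,0,0,0,0.02],
    [0,0,0,0,0,0,0.02],
    [0,0,0,0,0,0,0.02]
  ]
}}

```text
clock: 5.85
eef_pos: [523.3, -164.7, 38.3]
tool_rot: [-3.142, -0.002, -0.253]
force: [0.3, 0.6, 6.3]
width: 32.9
gripper_force: 60.8
```

>>> {"fn": "move_arm", "kwargs": {
  "steps": [
    [0,0,0,0,0,0.01,0.02],
    [0,0,0,0,0,0.03,0.02],
    [0,0,0,0,0,0.04,0.02],
    [0,0,0,0,0,0.04,0.02],
    [0,0,0,0,0,0.04,0.02]
  ]
}}

```text
clock: 6.35
eef_pos: [521.7, -164.3, 199.0]
tool_rot: [3.142, 0.001, -0.253]
force: [1.2, -1.0, -3.5]
width: 33.0
gripper_force: 60.3
```

>>> {"fn": "move_arm", "kwargs": {
  "steps": [
    [0,0,0,0,0.03,0.01,0.02],
    [0,0,0,-0.002,0.04,0,0.02],
    [0,0,0,-0.002,0.04,0,0.02],
    [0,0,0,-0.002,0.03,0,0.02],
    [0,0,0,0,0.02,0,0.02]
  ]
}}

```text
clock: 6.85
eef_pos: [515.3, -1.4, 207.5]
tool_rot: [-3.141, 0.002, -0.25]
force: [-0.3, -0.0, -2.4]
width: 33.4
gripper_force: 60.4
```

>>> {"fn": "move_arm", "kwargs": {
  "steps": [
    [0,0,0,0,0,0,0.02],
    [0,0,0,0,0,0,0.02]
  ]
}}

```text
clock: 7.05
eef_pos: [516.1, -4.5, 207.5]
tool_rot: [3.141, 0.0, -0.252]
force: [1.5, -0.2, -2.8]
width: 33.1
gripper_force: 60.4
```

```bash
cat > look2.py <<'E'
from h import *
np.set_printoptions(precision=2,suppress=True)
s=telemetry.read_state();e=s["eef_pos"];print(e,s["tool_rot"]*180/np.pi,s["force"],s["qpos"])
n="wrist"
im,d=eyes.get_image(n);cv2.imwrite("pics/w3.png",im);np.save("d3.npy",d)
p,u,v=cloud(n,d)
for nm in("hub_top","rod_tip","seat","stand"):
    for r in finder.pinpoint(n,nm)[:1]:print(nm,w(n,r["location"]),r["confidence"])
# stand in wrist cloud
for lo,hi,rr in((35,50,60),(60,150,14)):
    m=(p[:,2]>lo)&(p[:,2]<hi)&(np.hypot(p[:,0]-511,p[:,1]-160)<rr);q=p[m]
    if len(q)>5:print(lo,len(q),q.mean(0),cv2.minEnclosingCircle(q[:,:2].astype(np.float32)))
for n in("scene","side"):
    im,d=eyes.get_image(n);cv2.imwrite(f"pics/{n}3.png",im);p,u,v=cloud(n,d)
    for nm in("hub_top","carousel","rod_tip"):
        for r in finder.pinpoint(n,nm)[:1]:print(n,nm,w(n,r["location"]),r["confidence"])
    m=(p[:,2]>60)&(p[:,2]<150)&(np.hypot(p[:,0]-511,p[:,1]-160)<15);q=p[m]
    if len(q)>5:print("rod",len(q),q.mean(0),q[:,2].max())
E
python3 look2.py
```

```text
[516.06  -4.51 207.49] [179.97   0.02 -14.43] [ 1.53 -0.24 -2.78] [-0.15  0.47  0.15  1.92 -0.1   0.76 -1.77]
hub_top [512.99  -8.09 241.06] 0.65
rod_tip [515.86 157.89 136.53] 0.75
seat [512.98 158.99  36.92] 0.76
stand [513.48 161.04  -1.9 ] 0.72
35 4967 [515.18 155.74  38.58] ((512.2348022460938, 159.10174560546875), 49.383079528808594)
60 733 [513.88 155.71 103.89] ((512.7642822265625, 158.86537170410156), 6.489985466003418)
scene hub_top [519.39  -4.05 237.89] 0.71
scene carousel [522.34  -5.29 167.49] 0.59
scene rod_tip [510.44 160.97 135.8 ] 0.78
rod 51 [510.26 161.16  98.72] 136.21428122633074
side hub_top [512.56  -0.39 234.75] 0.93
side carousel [514.02  -1.15 164.96] 0.81
```

View pics/w3.png

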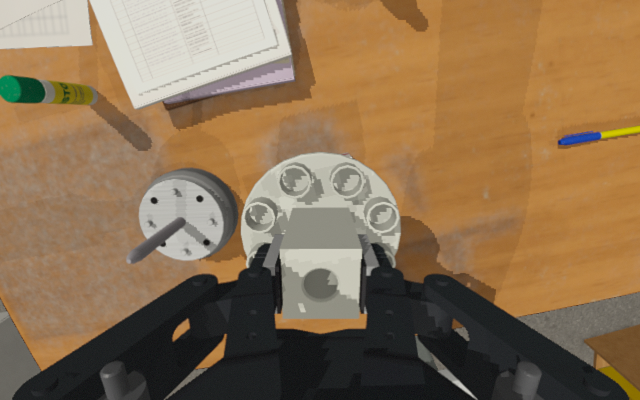

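The gripped carousel is in view (hub 320,290), and so is the stand: rod from (185,222) to its tip at (130,260), black dots near the rim and pins between. Now the hub centre and the pin angles.

Run:
```python
from h import *
np.set_printoptions(precision=2,suppress=True)
d=np.load("d3.npy");n="wrist";im=cv2.imread("pics/w3.png")
p,u,v=cloud(n,d)
e=telemetry.read_state()["eef_pos"]
m=(p[:,2]>225)&(p[:,2]<252)&(np.abs(p[:,0]-e[0])<30)&(np.abs(p[:,1]-e[1])<30)
q=p[m];print(e,m.sum(),np.percentile(q[:,2],[5,50,95]))
zm=np.percentile(q[:,2],50); t=q[np.abs(q[:,2]-zm)<2.5]
print(len(t),cv2.minAreaRect(t[:,:2].astype(np.float32)))
# rod: slice near tip and low, circle
for lo,hi in((50,90),(90,120),(120,134)):
    m=(p[:,2]>lo)&(p[:,2]<hi)&(np.hypot(p[:,0]-512,p[:,1]-159)<14);q=p[m];print(lo,len(q),q[:,:2].mean(0))
C=np.array([512.3,159.0])
m=(p[:,2]>30)&(p[:,2]<55)&(np.hypot(*(p[:,:2]-C).T)<52)
q=p[m];x=q[:,:2]-C;a=np.degrees(np.arctan2(x[:,1],x[:,0]))%360;r=np.hypot(*x.T)
print("plate z",np.median(q[:,2]))
ring=(r>33)&(r<39)
for k in range(0,360,6):
    mm=ring&(a>=k)&(a<k+6)
    uu,vv=u[m][mm],v[m][mm]
    if mm.sum(): print(k,mm.sum(),round(float(np.percentile(q[mm,2],90)),1),int(im[vv,uu].mean()),int(im[vv,uu].mean(1).min()),end=" | ")
cv2.imwrite("pics/c3.png",cv2.resize(im[160:275,115:245],None,fx=5,fy=5,interpolation=cv2.INTER_CUBIC))
```

```text
[516.5   -4.57 207.29] 8158 [227.94 238.18 246.43]
5226 ((515.7342529296875, -3.8427772521972656), (59.01860046386719, 35.43718338012695), 75.63092803955078)
50 264 [514.03 156.37]
90 293 [514.51 156.22]
120 209 [513.9  157.45]
plate z 38.33378698985402
0 19 39.4 183 178 | 6 15 39.2 184 179 | 12 19 39.3 184 181 | 18 19 39.4 182 178 | 24 16 39.6 156 58 | 30 18 40.0 75 30 | 36 14 40.0 115 29 | 42 17 39.6 184 183 | 48 16 39.3 183 181 | 54 16 39.3 184 181 | 60 17 39.7 174 168 | 66 16 39.1 171 162 | 72 34 45.2 141 82 | 78 23 45.2 150 91 | 84 16 39.2 158 128 | 90 15 39.2 183 178 | 96 6 38.7 177 159 | 120 18 40.0 85 30 | 126 15 39.1 180 112 | 132 16 39.2 191 189 | 138 14 39.3 191 190 | 144 17 39.3 191 190 | 150 16 39.5 187 178 | 156 4 43.9 185 181 | 162 14 45.3 181 125 | 168 28 44.1 141 97 | 174 13 38.9 190 183 | 180 13 39.2 191 189 | 186 15 39.1 191 189 | 192 15 39.3 189 184 | 198 14 39.0 153 112 | 204 14 40.6 47 17 | 210 16 40.2 34 15 | 216 17 39.6 146 27 | 222 14 39.1 186 184 | 228 17 39.3 187 186 | 234 18 38.8 187 185 | 240 15 38.5 185 183 | 246 11 38.9 162 133 | 252 17 44.8 148 96 | 258 30 44.8 146 86 | 264 15 38.9 170 162 | 270 16 39.0 179 170 | 276 19 39.1 185 182 | 282 17 39.4 184 181 | 288 16 38.7 182 181 | 294 17 39.1 164 88 | 300 19 40.1 38 27 | 306 17 40.2 95 31 | 312 16 39.3 184 176 | 318 21 39.5 185 183 | 324 15 38.9 184 179 | 330 17 38.7 176 168 | 336 18 38.7 168 123 | 342 36 44.3 125 84 | 348 18 45.2 177 160 | 354 3 39.3 183 178 |
```

View pics/c3.png

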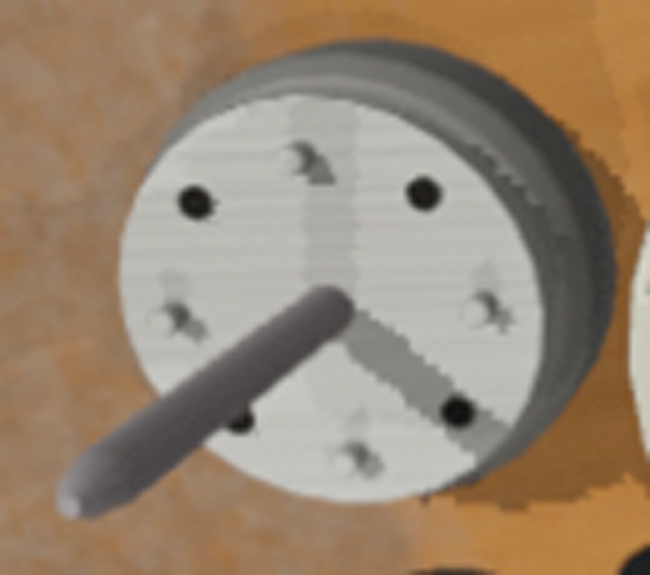

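Pins stand at about 76.6° (mod 90) and the notches at about 30.6°. I'll turn the carousel +46° while going nearer, then look again from the new angle.

>>> {"fn": "move_arm", "kwargs": {
  "steps": [
    [0,0,7.7,0,0.01,0,0.02],
    [0,0,7.7,0,0.01,0,0.02],
    [0,0,7.7,0,0.01,0,0.02],
    [0,0,7.7,0,0.01,0,0.02],
    [0,0,7.7,0,0.01,0,0.02]
  ]
}}

```text
clock: 8.2
eef_pos: [516.5, 45.8, 207.3]
tool_rot: [3.141, -0.0, 0.425]
force: [-0.3, -0.9, -2.8]
width: 33.2
gripper_force: 60.5
```

>>> {"fn": "move_arm", "kwargs": {
  "steps": [
    [0,0,7.5,0,0.01,0,0.02],
    [0,0,0,0,0,0,0.02],
    [0,0,0,0,0,0,0.02]
  ]
}}

```text
clock: 8.5
eef_pos: [516.5, 55.0, 207.3]
tool_rot: [3.141, 0.0, 0.547]
force: [0.0, 0.3, -2.7]
width: 33.2
gripper_force: 60.5
```

```bash
cat > look4.py <<'E'
from h import *
np.set_printoptions(precision=2,suppress=True)
s=telemetry.read_state();e=s["eef_pos"];yaw=s["tool_rot"][2];print(e,s["tool_rot"]*180/np.pi,s["force"],s["qpos"][[0,6]])
n="wrist";im,d=eyes.get_image(n);cv2.imwrite("pics/w4.png",im);p,u,v=cloud(n,d)
# hub top in tool frame
c,sn=np.cos(yaw),np.sin(yaw)
x=p[:,0]-e[0];y=p[:,1]-e[1];tx=c*x+sn*y;ty=-sn*x+c*y
zt=e[2]-38+70
m=(np.abs(ty)<14)&(np.abs(p[:,2]-zt)<2.5)&(np.abs(tx)<25)
print("hub x extents in tool",m.sum(),np.percentile(tx[m],[1,99]), "z",np.median(p[m,2]))
m=(np.abs(tx)<12)&(np.abs(p[:,2]-zt)<2.5)&(np.abs(ty)<25);print("y ext",np.percentile(ty[m],[1,99]))
A=np.c_[tx[m],ty[m],np.ones(m.sum())];print("hub tilt",np.linalg.lstsq(A,p[m,2],rcond=None)[0][:2])
im2=im
q=p[(p[:,2]>36)&(p[:,2]<42)&(np.hypot(p[:,0]-512,p[:,1]-159)<56)];print("plate",cv2.minEnclosingCircle(q[:,:2].astype(np.float32)),len(q))
C=np.array([512.3,159.0])
m=(p[:,2]>43)&(p[:,2]<50)&(abs(np.hypot(*(p[:,:2]-C).T)-36)<5);a=np.degrees(np.arctan2(*(p[m,:2]-C).T[::-1]))
print("pins",np.sort(a%90)[::8])
for lo,hi in((50,80),(80,110),(110,134)):
    m=(p[:,2]>lo)&(p[:,2]<hi)&(np.hypot(p[:,0]-512,p[:,1]-159)<14);q=p[m]
    if len(q): # visible surface midpoint -> add back toward centre away from camera
        vv=q[:,:2].mean(0)-cam(n)[2][:2]; vv/=np.hypot(*vv); print("rod",lo,len(q),q[:,:2].mean(0)+vv*6*0.785)
E
python3 look4.py
```

```text
[516.5   55.01 207.27] [179.99   0.01  31.34] [ 0.02  0.25 -2.7 ] [-0.1  -1.24]
hub x extents in tool 3817 [-18.43  15.7 ] z 238.16178249792333
y ext [-21.83  19.81]
hub tilt [0.01 0.  ]
plate ((512.0628662109375, 160.1569366455078), 49.09400939941406) 6130
pins [71.16 73.3  74.14 74.94 75.34 76.   76.49 77.13 77.48 78.12 78.43 78.94
 79.44 79.83 80.31 80.85 81.42 82.26 82.96]
rod 50 100 [511.96 160.35]
rod 80 162 [512.01 159.96]
rod 110 268 [510.88 161.27]
```

>>> {"fn": "move_arm", "kwargs": {
  "steps": [
    [0,0,0,-0.001,0.03,0,0.02],
    [0,0,0,-0.001,0.03,0,0.02],
    [0,0,0,-0.001,0.025,0,0.02],
    [0,0,0,-0.001,0.0205,0,0.02],
    [0,0,0,0,0,-0.01,0.02]
  ]
}}

```text
clock: 9.05
eef_pos: [513.3, 164.7, 198.2]
tool_rot: [-3.141, -0.004, 0.552]
force: [0.1, 0.2, -3.3]
width: 33.3
gripper_force: 60.8
```

>>> {"fn": "move_arm", "kwargs": {
  "steps": [
    [0,0,0,0,0,-0.01,0.02],
    [0,0,0,0,0,0,0.02],
    [0,0,0,0,0,0,0.02]
  ]
}}

```text
clock: 9.35
eef_pos: [512.4, 159.3, 186.8]
tool_rot: [3.141, 0.002, 0.547]
force: [0.7, -0.1, -2.5]
width: 33.2
gripper_force: 60.6
```

Run:
```python
from h import *
np.set_printoptions(precision=2,suppress=True)
s=telemetry.read_state();e=s["eef_pos"];print(e,s["tool_rot"]*180/np.pi,s["force"])
out=[]
for n,win in(("side",(512,160,110)),("scene",(512,160,110))):
    im,d=eyes.get_image(n);c,M,t=cam(n)
    K=np.array([[c["fx"],0,c["cx"]],[0,c["fy"],c["cy"]],[0,0,1]])
    uv,_=cv2.projectPoints(np.array([[512.,160,110]]),cv2.Rodrigues(M.T)[0],-M.T@t,K,np.array(c["distortion"],float))
    u0,v0=uv[0,0].astype(int);print(n,u0,v0)
    k=im[v0-50:v0+50,u0-40:u0+40];out.append(cv2.resize(k,None,fx=5,fy=5,interpolation=cv2.INTER_CUBIC))
    p,u,v=cloud(n,d)
    near=np.hypot(p[:,0]-512,p[:,1]-160)
    for nm,m in(("rod",(p[:,2]>55)&(p[:,2]<140)&(near<15)),("disc/cups",(p[:,2]>e[2]-38+2)&(p[:,2]<e[2]-38+27)&(near<62)),("plate",(p[:,2]>25)&(p[:,2]<48)&(near<62))):
        q=p[m]
        if len(q)>5:print(n,nm,len(q),q.mean(0),q.min(0),q.max(0))
    for nm in("carousel","hub_top","rod_tip","seat","stand"):
        for r in finder.pinpoint(n,nm)[:1]:print(nm,w(n,r["location"]),r["confidence"])
cv2.imwrite("pics/ss5.png",np.hstack(out))
```

```text
[512.41 159.33 186.81] [179.97   0.09  31.37] [ 0.68 -0.11 -2.51]
side 306 157
side rod 69 [510.51 155.39  89.76] [505.56 149.39  55.52] [515.7  163.78 126.8 ]
side disc/cups 385 [510.42 139.65 164.42] [460.59 103.64 151.07] [556.77 199.48 175.46]
side plate 459 [511.23 147.36  36.09] [458.34 104.41  25.12] [563.41 205.63  47.67]
carousel [508.05 161.47 143.96] 0.67
hub_top [507.77 161.71 218.27] 0.82
rod_tip [509.43 158.45 132.03] 0.73
seat [507.85 157.97  34.54] 0.56
stand [509.49 160.26  -0.76] 0.85
scene 264 235
scene rod 27 [508.75 161.31  76.61] [504.72 155.81  55.46] [515.97 165.25  95.3 ]
scene disc/cups 519 [498.4  163.19 165.33] [462.54 111.6  151.59] [545.75 209.17 175.76]
scene plate 751 [503.47 163.25  37.99] [454.87 108.98  25.04] [561.29 214.33  47.9 ]
carousel [518.72 161.92 145.18] 0.93
hub_top [512.71 160.55 216.76] 0.58
rod_tip [511.06 162.42 134.78] 0.63
seat [513.83 158.94  41.8 ] 0.65
stand [512.85 158.28   0.73] 0.76
```

View pics/ss5.png

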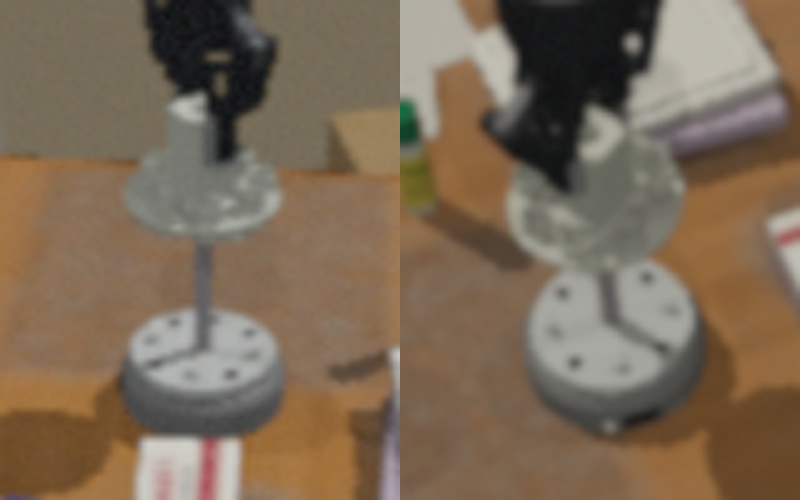

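In the side view (left) the disc at (203,195) sits over the rod at x≈203. The scene view (right) shows the rod under the hub within about 1 mm. I'll correct slightly and feel downward.

>>> {"fn": "move_arm", "kwargs": {
  "steps": [
    [0,0,0,0.0005,0.001,-0.005,0.02],
    [0,0,0,0,0,-0.005,0.02],
    [0,0,0,0,0,-0.002,0.02],
    [0,0,0,0,0,-0.002,0.02],
    [0,0,0,0,0,-0.002,0.02]
  ]
}}

```text
clock: 10.45
eef_pos: [513.0, 162.0, 171.0]
tool_rot: [-3.142, 0.0, 0.55]
force: [-0.7, -0.5, -2.9]
width: 33.3
gripper_force: 60.6
```

>>> {"fn": "move_arm", "kwargs": {
  "steps": [
    [0,0,0,0,0,-0.002,0.02],
    [0,0,0,0,0,-0.001,0.02],
    [0,0,0,0,0,0,0.02]
  ]
}}

```text
clock: 10.75
eef_pos: [513.0, 162.0, 168.2]
tool_rot: [-3.142, 0.0, 0.55]
force: [-0.7, 0.6, -2.0]
width: 33.4
gripper_force: 60.6
```

>>> {"fn": "move_arm", "kwargs": {
  "steps": [
    [0,0,0,0,0,-0.002,0.02],
    [0,0,0,0,0,-0.002,0.02],
    [0,0,0,0,0,-0.002,0.02],
    [0,0,0,0,0,0,0.02]
  ]
}}

```text
clock: 11.15
eef_pos: [512.8, 161.9, 162.0]
tool_rot: [-3.141, 0.001, 0.55]
force: [-0.3, -0.3, -2.2]
width: 33.0
gripper_force: 60.6
```

>>> {"fn": "move_arm", "kwargs": {
  "steps": [
    [0,0,0,0,0,-0.003,0.02],
    [0,0,0,0,0,-0.003,0.02],
    [0,0,0,0,0,0,0.02]
  ]
}}

```text
clock: 11.45
eef_pos: [512.7, 161.9, 155.8]
tool_rot: [-3.141, 0.001, 0.55]
force: [0.3, -0.4, -3.8]
width: 33.4
gripper_force: 60.6
```

>>> {"fn": "move_arm", "kwargs": {
  "steps": [
    [0,0,0,0,0,-0.005,0.02],
    [0,0,0,0,0,-0.005,0.02],
    [0,0,0,0,0,-0.005,0.02],
    [0,0,0,0,0,-0.005,0.02],
    [0,0,0,0,0,0,0.02]
  ]
}}

```text
clock: 11.95
eef_pos: [512.4, 161.7, 135.4]
tool_rot: [-3.141, 0.002, 0.55]
force: [0.4, -0.9, -2.8]
width: 33.1
gripper_force: 60.6
```

>>> {"fn": "move_arm", "kwargs": {
  "steps": [
    [0,0,0,0,0,-0.005,0.02],
    [0,0,0,0,0,-0.005,0.02],
    [0,0,0,0,0,-0.005,0.02],
    [0,0,0,0,0,-0.005,0.02],
    [0,0,0,0,0,0,0.02]
  ]
}}

```text
clock: 12.45
eef_pos: [512.5, 161.8, 115.5]
tool_rot: [-3.141, 0.001, 0.55]
force: [0.2, 0.2, -3.3]
width: 33.3
gripper_force: 60.6
```

>>> {"fn": "move_arm", "kwargs": {
  "steps": [
    [0,0,0,0,0,-0.005,0.02],
    [0,0,0,0,0,-0.005,0.02],
    [0,0,0,0,0,-0.005,0.02],
    [0,0,0,0,0,-0.005,0.02],
    [0,0,0,0,0,0,0.02]
  ]
}}

```text
clock: 12.95
eef_pos: [512.4, 161.8, 95.5]
tool_rot: [-3.141, 0.002, 0.55]
force: [-0.4, 0.0, -2.9]
width: 33.1
gripper_force: 60.6
```

Run:
```python
from h import *
np.set_printoptions(precision=2,suppress=True)
for n in("side","scene"):
    im,d=eyes.get_image(n)
    for nm in("carousel","hub_top","seat"):
        for r in finder.pinpoint(n,nm)[:1]:print(n,nm,w(n,r["location"]),r["confidence"])
s=telemetry.read_state();print(s["eef_pos"],s["tool_rot"]*180/np.pi,s["force"],s["torque"])
```

```text
side carousel [510.71 165.42  49.01] 0.8
side hub_top [507.18 163.06 125.94] 0.58
side seat [506.26 161.24  34.2 ] 0.73
scene carousel [515.76 165.4   56.31] 0.56
scene hub_top [514.97 161.7  126.45] 0.84
scene seat [518.09 159.65  41.49] 0.76
[513.17 162.02  96.52] [179.99  -0.03  31.51] [ 0.02 -0.18 -3.48] [ 0.01 -0.01  0.03]
```

>>> {"fn": "move_arm", "kwargs": {
  "steps": [
    [0,0,0,0,0,-0.004,0.02],
    [0,0,0,0,0,-0.004,0.02],
    [0,0,0,0,0,-0.001,0.02],
    [0,0,0,0,0,0,0.02]
  ]
}}

```text
clock: 13.75
eef_pos: [512.7, 161.9, 86.9]
tool_rot: [-3.141, 0.001, 0.55]
force: [-0.3, 0.7, -3.0]
width: 33.1
gripper_force: 60.6
```

>>> {"fn": "move_arm", "kwargs": {
  "steps": [
    [0,0,0,0,0,-0.001,0.02],
    [0,0,0,0,0,-0.001,0.02],
    [0,0,0,0,0,0,0.02]
  ]
}}

```text
clock: 14.05
eef_pos: [512.9, 162.0, 85.2]
tool_rot: [-3.142, 0.0, 0.55]
force: [-0.6, -0.2, -3.2]
width: 33.0
gripper_force: 60.6
```

>>> {"fn": "move_arm", "kwargs": {
  "steps": [
    [0,0,0,0,0,-0.001,0.02],
    [0,0,0,0,0,0,0.02],
    [0,0,0,0,0,0,0.02]
  ]
}}

```text
clock: 14.35
eef_pos: [513.0, 162.0, 84.3]
tool_rot: [-3.142, -0.0, 0.55]
force: [1.4, -0.5, -2.5]
width: 33.1
gripper_force: 60.6
```

>>> {"fn": "move_arm", "kwargs": {
  "steps": [
    [0,0,0,0,0,-0.001,0.02],
    [0,0,0,0,0,0,0.02]
  ]
}}

```text
clock: 14.55
eef_pos: [513.0, 161.9, 83.2]
tool_rot: [-3.142, 0.0, 0.55]
force: [-0.5, 0.2, -3.1]
width: 33.1
gripper_force: 60.6
```

>>> {"fn": "move_arm", "kwargs": {
  "steps": [
    [0,0,0,0,0,-0.001,0.02],
    [0,0,0,0,0,0,0.02]
  ]
}}

```text
clock: 14.75
eef_pos: [512.9, 162.0, 82.2]
tool_rot: [-3.142, 0.0, 0.55]
force: [0.4, 0.2, -3.6]
width: 33.2
gripper_force: 60.6
```

>>> {"fn": "move_arm", "kwargs": {
  "steps": [
    [0,0,0,0,0,-0.0005,0.02],
    [0,0,0,0,0,0,0.02]
  ]
}}

```text
clock: 14.95
eef_pos: [513.0, 162.0, 81.8]
tool_rot: [-3.142, 0.0, 0.55]
force: [0.9, -0.4, -2.7]
width: 33.6
gripper_force: 60.6
```

>>> {"fn": "move_arm", "kwargs": {
  "steps": [
    [0,0,0,0,0,-0.001,0.02],
    [0,0,0,0,0,0,0.02]
  ]
}}

```text
clock: 15.15
eef_pos: [512.9, 162.0, 80.7]
tool_rot: [-3.142, 0.0, 0.55]
force: [-0.2, -0.4, -2.1]
width: 33.4
gripper_force: 60.6
```

>>> {"fn": "move_arm", "kwargs": {
  "steps": [
    [0,0,0,0,0,-0.001,0.02],
    [0,0,0,0,0,0,0.02]
  ]
}}

```text
clock: 15.35
eef_pos: [512.9, 161.9, 79.7]
tool_rot: [-3.142, 0.0, 0.55]
force: [-0.4, -0.3, -2.8]
width: 33.5
gripper_force: 60.6
```

>>> {"fn": "move_arm", "kwargs": {
  "steps": [
    [0,0,0,0,0,-0.001,0.02],
    [0,0,0,0,0,0,0.02]
  ]
}}

```text
clock: 15.55
eef_pos: [512.9, 161.9, 78.7]
tool_rot: [-3.142, 0.0, 0.55]
force: [0.6, -0.2, -2.5]
width: 33.6
gripper_force: 60.6
```

>>> {"fn": "move_arm", "kwargs": {
  "steps": [
    [0,0,0,0,0,-0.0007,0.02],
    [0,0,0,0,0,0,0.02]
  ]
}}

```text
clock: 15.75
eef_pos: [513.1, 162.0, 78.1]
tool_rot: [-3.142, -0.0, 0.55]
force: [-0.2, -0.5, -2.5]
width: 33.2
gripper_force: 60.8
```

>>> {"fn": "move_arm", "kwargs": {
  "steps": [
    [0,0,0,0,0,-0.0007,0.02],
    [0,0,0,0,0,0,0.02]
  ]
}}

```text
clock: 15.95
eef_pos: [513.1, 162.0, 77.7]
tool_rot: [3.142, -0.0, 0.55]
force: [-0.9, -0.5, 0.1]
width: 33.2
gripper_force: 61.1
```

>>> {"fn": "move_arm", "kwargs": {
  "steps": [
    [0,0,0,0,0,-0.0005,0.02],
    [0,0,0,0,0,0,0.02]
  ]
}}

```text
clock: 16.15
eef_pos: [513.1, 162.0, 77.3]
tool_rot: [3.141, -0.0, 0.55]
force: [-1.2, 0.0, 3.6]
width: 33.3
gripper_force: 61.4
```

Contact began at TCP z ≈ 78, which is the home height (riding on the pins would be ~84). It sank straight home, so I'll release and check.

>>> {"fn": "move_arm", "kwargs": {
  "steps": [
    [0,0,0,0,0,0,0.02],
    [0,0,0,0,0,0,0.06],
    [0,0,0,0,0,0,0.06],
    [0,0,0,0,0,0,0.06],
    [0,0,0,0,0,0,0.06]
  ]
}}

```text
clock: 16.65
eef_pos: [513.1, 162.0, 76.8]
tool_rot: [3.142, -0.0, 0.55]
force: [-0.2, 0.1, -0.2]
width: 59.9
gripper_force: 0.0
```

>>> {"fn": "move_arm", "kwargs": {
  "steps": [
    [0,0,0,0,0,0.01,0.06],
    [0,0,0,0,0,0.02,0.06],
    [0,0,0,0,0,0.03,0.06],
    [0,0,0,0,0,0.03,0.06],
    [0,0,0,0,0,0.03,0.06]
  ]
}}

```text
clock: 17.15
eef_pos: [512.9, 162.0, 198.8]
tool_rot: [3.142, -0.0, 0.55]
force: [0.4, 0.1, -0.6]
width: 59.9
gripper_force: 0.0
```

>>> {"fn": "move_arm", "kwargs": {
  "steps": [
    [0,0,0,0,0,0.03,0.06],
    [0,0,0,0,0,0.03,0.06],
    [0,0,0,0,0,0,0.06],
    [0,0,0,0,0,0,0.06],
    [0,0,0,0,0,0,0.06]
  ]
}}

```text
clock: 17.65
eef_pos: [512.2, 161.6, 256.2]
tool_rot: [-3.141, 0.002, 0.55]
force: [-0.1, -0.2, -0.8]
width: 60.2
gripper_force: 0.0
```

Run:
```python
from h import *
np.set_printoptions(precision=3,suppress=True)
s=telemetry.read_state();e=s["eef_pos"];print(e,s["force"],s["clock"])
n="wrist";im,d=eyes.get_image(n);cv2.imwrite("pics/w6.png",im);p,u,v=cloud(n,d)
r=np.hypot(p[:,0]-512.5,p[:,1]-161)
for lo,hi,rr in((103,118,26),(45,57,53),(118,140,12)):
    m=(p[:,2]>lo)&(p[:,2]<hi)&(r<rr);q=p[m]
    A=np.c_[q[:,:2]-q[:,:2].mean(0),np.ones(len(q))];print(lo,len(q),np.median(q,0),np.percentile(q[:,2],[5,95]),np.linalg.lstsq(A,q[:,2],rcond=None)[0],cv2.minAreaRect(q[:,:2].astype(np.float32)))
h=p[(r>70)&(r<110)];print("desk",np.percentile(h[:,2],[25,50,75]))
```

```text
[512.229 161.648 256.248] [-0.136 -0.204 -0.843] 17.65
103 986 [513.76  162.178 108.476] [106.969 109.838] [ -0.005  -0.002 108.51 ] ((511.90618896484375, 161.03404235839844), (34.79118347167969, 33.766109466552734), 32.069358825683594)
45 3303 [522.521 169.001  50.485] [49.142 52.794] [-0.005 -0.002 50.646] ((512.6446533203125, 161.17822265625), (98.11705780029297, 98.40121459960938), 53.326236724853516)
118 128 [513.804 161.551 129.941] [121.131 134.025] [ -0.668  -0.472 128.877] ((512.4533081054688, 160.9772186279297), (10.128408432006836, 11.046792030334473), 46.80982971191406)
desk [-1.806 -1.249 -0.723]
```

View pics/w6.png

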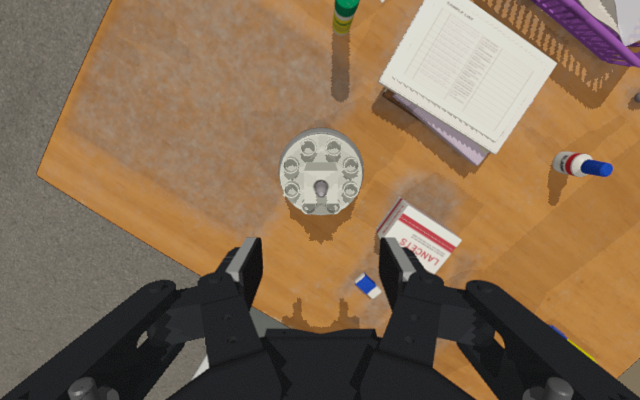

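The carousel is on the rod at (321,180) and level. Its hub top is about 110 mm above the desk, so the underside is at 40 mm: home. The bystanders have not moved. I'll hand in.

```bash
python3 -c "
from cell import ctrl
print(ctrl.finish_job())"
```

```text
the job is handed in; nothing more can be done
None
```

The carousel is threaded on the rod, sitting level and fully home on the drive plate, released, and handed in at about 18 s; I had turned it to match the pins before lowering, so it never rode on them and no searching turn was needed.

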